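# Unpack the mould's upper half from its carton and close the mould

### The arm

A 6-joint arm with a two-finger parallel gripper is mounted at the origin on a cart in front of the work surface, level with it; the furniture and walls round the work are solid. World frame = base frame: x ahead of the robot, y to its left, z up, the work surface at z = 0. Lengths are in m, angles in degrees, forces in N, time in s.
With the tool pointing down it reaches from about 0.35 to 0.875 m from the base axis. Payload 4.2 kg.
Tool frame: the origin (TCP) lies midway between the tips of the shut fingers; the grasp point (between the pads) lies 19 mm behind it; y points along the fingers, z is the direction in which the jaws open and shut, and the axes are right-handed (so a half turn about y gives the same grasp; the last joint's range is limited). The gripper opens to 87 mm and grips with 3 to 60 N. Pads are 19 mm wide; open, the fingers measure 117 mm over their backs; the gripper's body (75 mm by 190 mm) begins 51 mm behind the grasp point.
Start: joints at [89.53, 22.042, 0.453, 0, -68.411, -14.817], TCP at [0.165, 0.603, 0.223] pointing down, gripper open.
Joint ranges: [-179.83, 179.83], [-69.29, 118.12], [-61.27, 80.66], [-181.25, 117.63], [-171.15, -9.14], [-177.46, 177.46]. Speed limits (degrees/s): [159.86, 159.86, 180, 180, 180, 180].

### API

Orientations are given as [roll, pitch, yaw] about the fixed x, y, z axes, in that order (R = Rz(yaw) Ry(pitch) Rx(roll)).
In Python, from workcell import env gives the robot as it stands. The module is installed in compiled form; this text tells all that it offers. Calls block until the motion is done:
- env.goto(position, orientation): joint-space move of the TCP to a pose.
- env.move_straight(position, rotation=None, rate=0.15, force_limit=None): straight line of the TCP; rotation=None keeps the orientation; rate is the mean speed in m/s. With force_limit (N) it stops when the force on the tool has changed by that much, and returns True; else False.
- env.set_joints(angles): joint-space move.
- env.gripper_to(opening, grasp_force=None): opening from 0.0 (shut) to 1.0 (fully open); grasp_force is the grip in N (None keeps the last); returns when the fingers have stopped.
- env.dwell(seconds).
- env.inverse_kinematics(position, orientation): joint angles nearest the present ones, or None.
- env.read_state(): the state.
- env.grab_frame(name): name is "side" or "top"; returns a dict with "image" (480x640x3 uint8, blue, green, red), "fx", "fy", "cx", "cy" (pixels), "D" ([k1, k2, p1, p2, k3] as OpenCV has them; the pictures are not rectified), "position" and "orientation" of the camera in the world. Camera axes: x right, y up, looking along -z (the intrinsics and any distortion apply to the point x, -y, -z); pixel columns grow to the right and rows downward; lengths in m; the calibration is good to about 2 mm. A picture is of the moment at which its call begins. There is no depth.
A pose or a line that the arm cannot do raises env.Unreachable and nothing moves.
- env.close_job(): hands the job in, once; it reports no verdict.
Trained networks look in a picture, given as the dict that the camera call returned (one of the last four; its "shot" number tells which), for a name from the list of things; names that differ only in an ending like _2 or _b are one class to them, and where a whole thing is asked for, a point or a joint stands for the part that bears it (a point fixed in the world has none). Each returns a list of dicts, best first, with "score" (0 to 1); they miss things now and then, are a little off and sometimes report something else, mostly with a low value. They report only what shows in the picture. A call takes as long as a camera call.
- env.search_frame(picture, thing): "xyz" ([x, y, z] in m, in world coordinates, good to about 4 mm: the middle of the surface that is visible of it).
- env.trace(picture, thing): "mask" (480x640 bool, what is visible of it).
The state is a dict: "clock": time; "joint_positions": joint angles; "qvel": joint speeds; "joint_torque": joint torques, N m; "position": TCP position; "tool_rot": TCP orientation; "force": force on the tool from outside, world axes, zero at the start; "wrist_torque": the same for the moment, N m; "opening": opening from 0.0 (shut) to 1.0 (fully open).
Only numpy, scipy, OpenCV 4.12 (cv2) and the standard library are available. Lean on these libraries where they do the work, as an engineer would, in place of code of your own. Each camera call takes 0.05 s, during which the arm holds its last target. There are 200 camera calls.

### The job

The upper half of the small six-sided mould has arrived in the cardboard carton, whose tape is already slit. Swing the lid right back, well past upright, then swing both dust flaps well past upright too, leaving all three folded back; lift the upper half out and set it, without dropping it, on the matching lower half that waits on the bench, edges flush and the bolt lug over the bolt lug. Do not shift the lower half or disturb the beaker and the rectangular mould half, and let go of everything.

Things in the scene. Friction and masses are not known exactly. Their poses are not given: they have to be found in the camera images.
- carton: Brown cardboard carton, fixed; outside 130 (x) x 150 (y) x 66 (z) mm, board 3.5 mm. Origin: centre of its underside, z up. Lid hinged on top of its +x wall, away from the robot; dust flaps on its +y (left) and -y (right) walls reach to the middle under the lid. Inside, the floor pad is 10 mm above the bench and spacers 30 mm high line the x walls, leaving 101 (x) x 143 (y) mm free.
- lid (a joint): Lid angle in rad: 0 closed flat, grows as the lid swings up and over away from the robot, 1.57 upright, stop at 2.5. The crease is stiff: it stays where it is left. Starts sprung partly open, 0.70 to 0.95.
- left_flap (a joint): Angle of the left dust flap in rad: 0 flat, grows as it swings up and over towards the carton's +y side, 1.57 upright, stop at 2.5; stays where it is left. Starts at 0.55 to 0.75.
- right_flap (a joint): The same for the right dust flap, which swings over towards the carton's -y side.
- lid_hinge (a point): Middle of the lid's hinge line (66.5 mm above the bench). Its axes turn with the lid: y along the hinge (the lid is 150 mm long in y), -x towards the free edge, z out of the lid's outer face.
- lid_edge (a point): Middle of the lower rim of the tuck strip on the lid's free edge. The lid is 130 mm deep from hinge to free edge and 3.5 mm thick; an 18 mm tuck strip is bent square to it there, pointing into the carton.
- left_flap_hinge (a point): Middle of the left flap's hinge line (66 mm above the bench), axes turning with the flap: x along the hinge, -y towards the free edge.
- left_flap_edge (a point): Point in the middle of the left flap's free edge, 52 mm from its hinge; the flap is 3.5 mm thick, tapered, about 65 mm wide at the free edge.
- right_flap_hinge (a point): Middle of the right flap's hinge line (66 mm above the bench), axes turning with the flap: x along the hinge, +y towards the free edge.
- right_flap_edge (a point): Point in the middle of the right flap's free edge, 52 mm from its hinge; same shape as the left flap.
- upper: Upper mould half: pale grey, uneven six-sided block, 67 x 71 mm, 29 mm high, 0.2 kg, right way up on the carton's pad, sprue bore in its top. Origin on its underside; z up. Grip it at point upper_mid across its two long, nearly parallel sides, 51 mm apart along the line turned 53 degrees from its +x towards its +y. A bolt lug 6 mm high at its foot reaches x = -33, y = -9 mm.
- upper_mid (a point): Middle of the upper half's underside, at x = 3.5, y = -3.5 mm from its origin.
- upper_lug (a point): Bolt lug of the upper half, level with its underside, at x = -29, y = -8 mm from its origin.
- lower: Lower mould half: matching six-sided block, 68 x 71 mm, 21 mm high, loose on the bench with its joint face up. Origin on its underside; z up; a bolt lug at its top edge reaches x = -33, y = -8 mm. Closed, the upper half sits on it with the same x and y axes, its origin 21 mm above this origin.
- lower_mid (a point): Where upper_mid lies when the mould is closed (on the lower half's top face).
- lower_lug (a point): Where upper_lug lies when the mould is closed.
- clover: Bystander: rectangular aluminium mould half with a clover-shaped cavity, 69 x 87 x 21 mm. Origin: centre of its underside.
- beaker: Bystander: translucent measuring beaker, 64 mm across, 81 mm high. Origin: centre of its underside.

How it is judged (in metres and radians):
On the way, in this order (a step that is already met when the one before it is completed fails the run):
1. the lid is swung back past upright (value of joint lid above 1.7 rad), for 0.2 s.
2. both dust flaps are swung back past upright (value of joint each of left_flap, right_flap above 1.7 rad and value of joint lid above 1.62 rad), for 0.2 s.
3. the upper half is lifted out above the carton's rim (z of upper in the frame of carton above 0.07 m), for 0.1 s.
At the end, for the whole second after the job is handed in: The upper half rests level on the lower half, still and released, its middle within 6 mm and its lug within 8 mm of their places on the lower half; lid and both dust flaps are still folded back (over 1.62 rad) (distance between upper_mid and lower_mid below 0.006 m and distance between upper_lug and lower_lug below 0.008 m and angle between each of upper, lower's own z axis and vertical below 0.06 rad and linear speed of upper below 0.02 m/s and angular speed of upper below 0.2 rad/s and value of joint each of lid, left_flap, right_flap above 1.62 rad); the robot touches nothing.
It fails at once if the lower half is shoved more than 20 mm from where it lay (distance of lower from where it was at the start of the episode above 0.02 m).
It fails at once if the upper half falls freely from more than about 13 mm (contact force between the fingers and upper below 0.05 N and linear speed of upper above 0.5 m/s).
It fails at once if the beaker is shifted more than 25 mm or tipped (distance of beaker from where it was at the start of the episode above 0.025 m or angle between beaker's own z axis and vertical above 0.4 rad).
It fails at once if the rectangular mould half is shifted more than 25 mm (distance of clover from where it was at the start of the episode above 0.025 m).
It also fails if it takes over 58 s, if anything falls off the work surface, if the arm or the gripper's body presses on something with over 40 N, if the wrist force passes 120 N, or if a joint passes its speed limit or range.

## Working session

There is one attempt and no reset: what is moved stays moved. The work goes in short steps, each a Python script; the robot and the scene stay as the last script left them, time stands still between calls to the robot, and variables do not carry over. Pictures are saved under pics/ and viewed, about 8 in all and at most 12, crops included, and the job is handed in when it is done.

```bash
mkdir -p pics; cat > h.py <<'E'
from workcell import env
import numpy as np, cv2
from scipy.spatial.transform import Rotation as Rn
E
python3 - <<'E'
from h import *
s=env.read_state(); print({k:np.round(v,3) for k,v in s.items()})
for c in ("side","top"):
    p=env.grab_frame(c); cv2.imwrite(f"pics/{c}1.png",p["image"])
    print(c,p["fx"],p["cx"],p["cy"],p["D"],p["position"],p["orientation"])
    for t in ["carton","lid","lid_edge","left_flap","left_flap_edge","right_flap_edge","right_flap","upper","lower","lower_lug","clover","beaker"]:
        try:
            r=env.search_frame(p,t); print(t,[(np.round(d["xyz"],3).tolist(),round(d["score"],2)) for d in r[:2]])
        except Exception as e: print(t,e)
E
```

```text
{'clock': np.float64(0.0), 'joint_positions': array([ 8.9532e+01,  2.2092e+01,  3.8000e-01, -2.9000e-02, -6.8413e+01,
       -1.4818e+01]), 'qvel': array([ 0.019, -0.015, -0.041,  0.148, -0.055, -0.066]), 'joint_torque': array([ 1.0000e-03, -3.9066e+01,  1.8740e+01,  4.2200e+00,  1.1000e-02,
       -0.0000e+00]), 'position': array([0.165, 0.602, 0.221]), 'tool_rot': array([-8.98720e+01,  6.00000e-03,  1.64704e+02]), 'force': array([-0.603,  0.353,  0.625]), 'wrist_torque': array([ 0.012, -0.027, -0.048]), 'opening': np.float64(1.001)}
side 538.7421839625017 329.2426485622692 239.8102379743753 [-0.11444778  0.          0.          0.          0.        ] [0.51876815 0.82570912 0.53668399] [ 5.71582399e+01  3.09226638e-02 -1.79311956e+02]
carton [([0.569, 0.21, 0.063], 0.61)]
lid [([0.58, 0.17, 0.135], 0.88)]
lid_edge [([0.586, 0.17, 0.132], 0.81), ([0.569, 0.208, 0.064], 0.52)]
left_flap [([0.566, 0.211, 0.078], 0.63)]
left_flap_edge [([0.568, 0.212, 0.078], 0.73)]
right_flap_edge [([0.534, 0.128, 0.092], 0.48), ([0.427, 0.166, 0.024], 0.36)]
right_flap [([0.534, 0.128, 0.086], 0.57)]
[... 296 characters left out ...]
7870698 0.92052526] [ 12.20715804   0.21965002 -82.83437064]
carton [([0.552, 0.153, 0.098], 0.72), ([0.54, 0.216, 0.083], 0.16)]
lid [([0.576, 0.151, 0.14], 0.58)]
lid_edge [([0.581, 0.147, 0.138], 0.63)]
left_flap [([0.531, 0.102, 0.079], 0.55)]
left_flap_edge [([0.542, 0.216, 0.082], 0.91)]
right_flap_edge [([0.526, 0.101, 0.08], 0.79), ([0.424, 0.149, 0.02], 0.62)]
right_flap [([0.424, 0.148, 0.021], 0.66), ([0.527, 0.106, 0.076], 0.65)]
upper [([0.553, 0.16, 0.036], 0.77), ([0.538, 0.212, 0.084], 0.39)]
lower [([0.529, 0.105, 0.076], 0.39)]
lower_lug [([0.423, 0.149, 0.02], 0.88)]
clover [([0.621, -0.058, 0.019], 0.91), ([0.578, 0.15, 0.138], 0.3)]
beaker [([0.504, -0.06, 0.067], 0.84)]
```

View pics/side1.png

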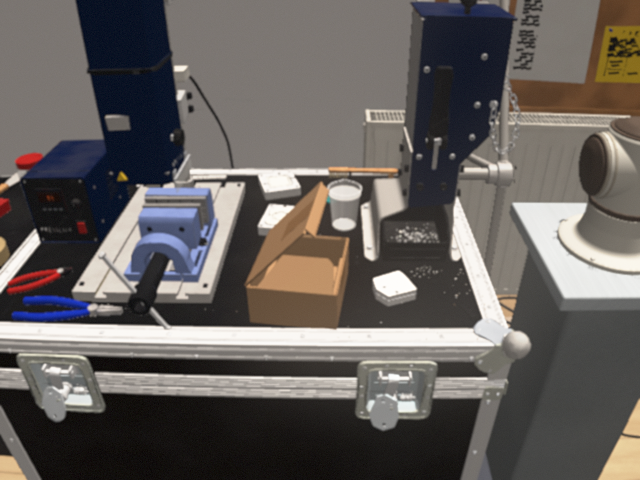

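View pics/top1.png

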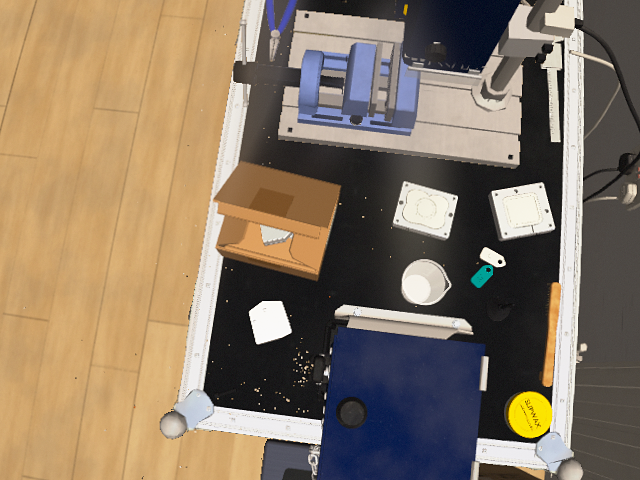

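The side view shows the carton around (300,285), lid sprung open, the lower half at (395,288), and the press column close to the robot. The top view shows the carton at (275,220), the lower half at (270,322), the clover at (425,210) and the beaker at (425,282). I'll enlarge the carton and lower half next.

```bash
cat >> h.py <<'E'
def ray(p,uv):
    K=np.array([[p["fx"],0,p["cx"]],[0,p["fy"],p["cy"]],[0,0,1.]])
    q=cv2.undistortPoints(np.array([[uv]],float),K,np.array(p["D"],float))[0,0]
    R=Rn.from_euler("xyz",p["orientation"],degrees=True).as_matrix()
    return np.array(p["position"]),R@np.array([q[0],-q[1],-1.])
def atz(p,uv,z):
    o,d=ray(p,uv); return o+d*(z-o[2])/d[2]
def proj(p,X):
    R=Rn.from_euler("xyz",p["orientation"],degrees=True).as_matrix()
    c=(np.atleast_2d(X)-p["position"])@R; c=c*[1,-1,-1]
    K=np.array([[p["fx"],0,p["cx"]],[0,p["fy"],p["cy"]],[0,0,1.]])
    return cv2.projectPoints(c,np.zeros(3),np.zeros(3),K,np.array(p["D"],float))[0][:,0]
E
python3 - <<'E'
from h import *
import pickle
P={c:env.grab_frame(c) for c in("side","top")}
pickle.dump({c:dict(P[c]) for c in P},open("p1.pkl","wb"))
a=cv2.resize(P["top"]["image"][150:350,200:360],(480,600),interpolation=cv2.INTER_CUBIC)
b=cv2.resize(P["side"]["image"][175:335,240:425][:, :],None,fx=1.72,fy=1.72,interpolation=cv2.INTER_CUBIC)
im=np.zeros((600,800,3),np.uint8); im[:,:480]=a; im[:b.shape[0],481:481+b.shape[1]]=b[:,:319]
cv2.imwrite("pics/c1.png",im)
for c,pts in {"side":[(405,262),(368,250),(460,250),(400,180)],"top":[(335,320),(470,333)]}.items():
    for q in pts: print(c,q,np.round(atz(P[c],q,0),3))
for z in (.3,.4,.5,.6):print(z,[np.round(atz(P["top"],q,z)[:2],3).tolist() for q in [(335,325),(487,345),(320,480),(475,480)]])
print([np.round(atz(P["top"],q,0),3).tolist() for q in [(220,163),(340,185),(375,120),(280,140),(180,400)]])
m=env.trace(P["top"],"lower"); print([(d["score"],np.argwhere(d["mask"]).mean(0)) for d in m])
m=env.trace(P["top"],"upper"); print([(d["score"],np.argwhere(d["mask"]).mean(0)) for d in m])
E
```

```text
side (405, 262) [0.397 0.064 0.   ]
side (368, 250) [0.459 0.027 0.   ]
side (460, 250) [0.294 0.025 0.   ]
side (400, 180) [ 0.374 -0.253  0.   ]
top (335, 320) [0.441 0.055 0.   ]
top (470, 333) [ 0.446 -0.147  0.   ]
0.3 [[0.413, 0.062], [0.411, -0.091], [0.262, 0.059], [0.278, -0.091]]
0.4 [[0.405, 0.065], [0.404, -0.064], [0.279, 0.062], [0.293, -0.064]]
0.5 [[0.398, 0.068], [0.397, -0.037], [0.296, 0.065], [0.307, -0.037]]
0.6 [[0.391, 0.07], [0.39, -0.009], [0.313, 0.068], [0.322, -0.009]]
[[0.662, 0.263, 0.0], [0.649, 0.072, 0.0], [0.764, 0.029, 0.0], [0.711, 0.174, 0.0], [0.296, 0.266, 0.0]]
[(0.68, array([321.13253909, 268.79374535])), (0.34, array([199.13971895, 277.9237603 ]))]
[(0.9, array([234.77777778, 273.72340426]))]
```

View pics/c1.png

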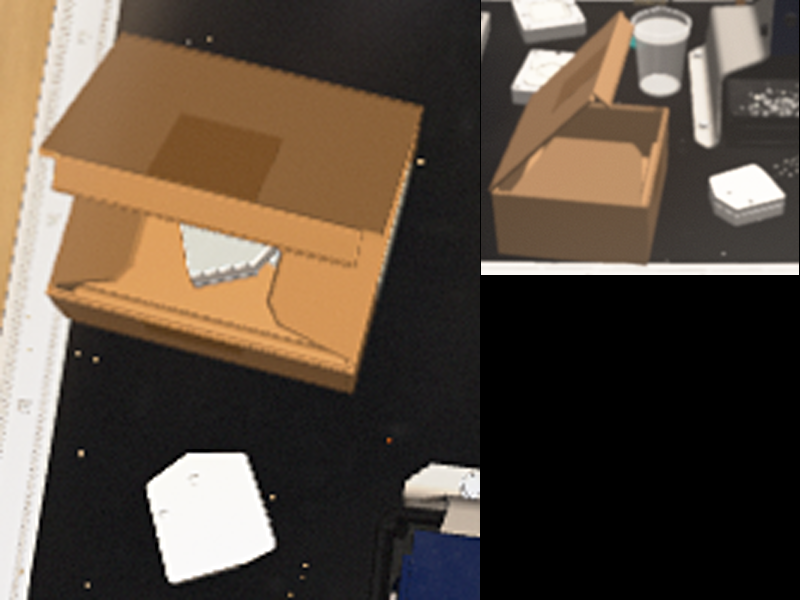

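The crop shows the carton corners clearly, with the lid's free edge at crop (42,152)–(384,235). The lower half is a hexagon centred at about (210,517). I'll fit the carton pose from these corners.

```bash
cat > fit.py <<'E'
from h import *
import pickle
from scipy.optimize import least_squares
P=pickle.load(open("p1.pkl","rb"))
t=lambda x,y:(x/3+200,y/3+150)
s=lambda x,y:((x-481)/1.72+240,y/1.72+175)
a,b,h=.065,.075,.066
obs=[("top",t(50,288),(-a,b,h)),("top",t(352,372),(-a,-b,h)),("top",t(355,392),(-a,-b,0)),("top",t(70,318),(-a,b,0)),
("top",t(122,35),(a,b,h)),("top",t(423,106),(a,-b,h)),("top",t(42,152),"L+"),("top",t(384,235),"L-"),
("side",s(498,252),(a,b,0)),("side",s(645,263),(-a,b,0)),("side",s(492,190),(a,b,h)),("side",s(655,195),(-a,b,h)),("side",s(668,108),(-a,-b,h))]
def res(v):
    x,y,w,th=v; r=[]
    for c,uv,X in obs:
        if isinstance(X,str): X=(a-.13*np.cos(th),b if X=="L+" else -b,h+.13*np.sin(th))
        X=Rn.from_euler("z",w).apply(X)+[x,y,0]
        r.append(proj(P[c],X)[0]-uv)
    return np.array(r)
f=least_squares(lambda v:res(v).ravel(),[.555,.155,-.1,.85],loss="soft_l1")
print(f.x,np.degrees(f.x[2])); print(np.round(res(f.x),1).tolist())
V=[(187,453),(245,453),(275,545),(173,583),(147,485)]
print([np.round(atz(P["top"],t(*q),.021),4).tolist() for q in V])
print(np.round(atz(P["side"],(415,8),.4),3),[np.round((lambda o,d:o+d*(y-o[1])/d[1])(*ray(P["side"],q)),3).tolist() for y in(0.06,) for q in[(415,8),(515,15),(410,200)]])
print([np.round((lambda o,d:o+d*(.15-o[1])/d[1])(*ray(P["side"],q)),3).tolist() for q in[(145,190),(210,190)]])
E
python3 fit.py
```

```text
[ 0.57129182  0.15289475 -0.12464251  0.84303319] -7.141490037644068
[[-0.7, 1.5], [1.7, -0.4], [0.3, -0.5], [-0.7, -0.1], [0.2, 0.8], [0.2, 1.4], [-0.2, -0.3], [0.3, 0.3], [-0.0, -0.7], [0.7, 1.2], [-0.4, 0.5], [-4.8, 5.4], [-0.8, -1.2]]
[[0.454, 0.164, 0.021], [0.4575, 0.1361, 0.021], [0.4153, 0.1158, 0.021], [0.3911, 0.1621, 0.021], [0.4361, 0.1811, 0.021]]
[ 0.399 -0.036  0.4  ] [[0.412, 0.06, 0.415], [0.274, 0.06, 0.41], [0.398, 0.06, 0.12]]
[[0.792, 0.15, 0.184], [0.697, 0.15, 0.184]]
```

```bash
cat >> h.py <<'E'
C=np.array([.5713,.1529,0]); CY=-7.14
def W(x,y,z): return C+Rn.from_euler("z",CY,degrees=True).apply([x,y,z])
def st(m=""):
    s=env.read_state(); print(m,round(float(s["clock"]),2),np.round(s["position"],4),np.round(s["force"],1),np.round(s["joint_positions"]),round(float(s["opening"]),3))
def yawok(y,pos):
    best=None
    for k in(-360,-180,0,180,360):
        q=env.inverse_kinematics(pos,[-90,0,y+k])
        if q is not None and abs(q[5])<170 and (best is None or abs(q[5])<best[0]): best=(abs(q[5]),y+k)
    return best[1]
E
python3 - <<'E'
from h import *
p=W(-.085,0,.22); y=yawok(CY,p); print(y, np.round(env.inverse_kinematics(p,[-90,0,y])))
env.gripper_to(0.0,20)
env.goto(p,[-90,0,y]); st("above")
env.move_straight(W(-.07,0,.126),rate=.15); st()
for th in (.85,1.1,1.35,1.6,1.8,2.0,2.1):
    x=.065-.13*np.cos(th)-.018*np.sin(th); z=.0665+.13*np.sin(th)-.018*np.cos(th)
    hit=env.move_straight(W(x-.010,0,z-.025),rate=.12,force_limit=35); st((th,hit))
    if hit: break
E
```

```text
172.86 [ 37.  11. -15.   0. -64.  46.]
above 4.99 [0.487  0.1642 0.22  ] [-0.6  0.4  0.4] [ 37.  11. -15.  -0. -64.  46.] 0.004
 5.78 [0.5024 0.1622 0.1267] [ 0.4  0.4 -0.1] [ 36.  18. -21.   0. -51.  47.] 0.006
(0.85, False) 6.14 [0.5278 0.1586 0.1279] [-0.1 -0.3  0. ] [ 34.  20. -18.  -0. -52.  49.] 0.006
(1.1, False) 6.57 [0.5509 0.1554 0.1491] [0.5 0.2 0.3] [ 32.  21. -13.  -0. -56.  51.] 0.007
(1.35, False) 6.99 [0.5793 0.1517 0.1636] [-0.3 -0.6 -0.5] [ 30.  22.  -8.  -0. -60.  53.] 0.003
(1.6, False) 7.42 [0.6109 0.1477 0.1712] [-0.2 -0.6  0.1] [ 28.  25.  -3.  -0. -62.  55.] 0.006
(1.8, False) 7.78 [0.637  0.1445 0.1716] [ 1.2 -0.  -0.2] [ 27.  27.   1.  -0. -64.  56.] 0.007
(2.0, False) 8.15 [0.6626 0.1413 0.1668] [ 0.1  0.5 -0.5] [ 26.  29.   4.  -0. -65.  57.] 0.001
(2.1, False) 8.41 [0.675  0.1398 0.1625] [-0.3 -0.4  0.2] [ 25.  31.   6.  -0. -65.  58.] 0.003
```

```bash
python3 - <<'E'
from h import *
p=env.grab_frame("side"); q=env.grab_frame("top")
im=np.zeros((600,800,3),np.uint8)
im[:,:]=cv2.resize(p["image"][60:345,180:560],(800,600))
cv2.imwrite("pics/s2.png",im)
for c,i in(("side",p),("top",q)): print(c,[(n,[(np.round(d["xyz"],3).tolist(),round(d["score"],2)) for d in env.search_frame(i,n)[:2]]) for n in("lid","lid_edge")])
E
```

```text
side [('lid', []), ('lid_edge', [([0.669, 0.164, 0.117], 0.71)])]
top [('lid', [([0.655, 0.137, 0.112], 0.62), ([0.561, 0.208, 0.08], 0.44)]), ('lid_edge', [([0.657, 0.136, 0.108], 0.59), ([0.568, 0.212, 0.084], 0.37)])]
```

View pics/s2.png

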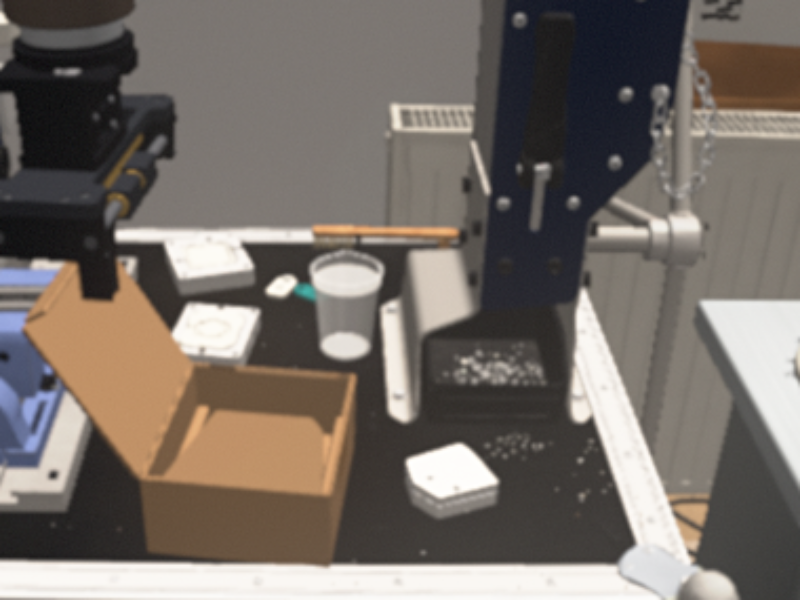

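The lid is well back, at about 2.1 rad. Next are the flaps.

```bash
python3 - <<'E'
from h import *
env.move_straight(W(.03,0,.175),rate=.2)
env.move_straight(W(0,0,.15),rate=.2)
env.move_straight(W(0,0,.085),rate=.15)
for s in(1,-1):
    h=env.move_straight(W(0,s*.079,.085),rate=.12,force_limit=30); st(h)
    env.move_straight(W(0,s*.05,.10),rate=.2)
    env.move_straight(W(0,0,.10 if s<0 else .085),rate=.25)
env.move_straight(W(-.03,0,.2),rate=.25)
env.gripper_to(1.0)
env.move_straight(W(-.17,.1,.3),rate=.35); st()
import pickle
P={c:env.grab_frame(c) for c in("side","top")}
pickle.dump({c:dict(P[c]) for c in P},open("p2.pkl","wb"))
for c in P:
    for n in("upper","lower","left_flap","right_flap"):
        print(c,n,[(np.round(d["xyz"],3).tolist(),round(d["score"],2)) for d in env.search_frame(P[c],n)[:2]])
M={}
for n in("upper","lower"):
    r=env.trace(P["top"],n); M[n]=r[0]["mask"] if r else None; print(n,[(d["score"],d["mask"].sum(),np.argwhere(d["mask"]).mean(0)) for d in r])
pickle.dump(M,open("m2.pkl","wb"))
a=cv2.resize(P["top"]["image"][150:350,200:360],(480,600),interpolation=cv2.INTER_CUBIC)
b=cv2.resize(P["side"]["image"][175:335,240:425],None,fx=1.72,fy=1.72,interpolation=cv2.INTER_CUBIC)
im=np.zeros((600,800,3),np.uint8); im[:,:480]=a; im[:b.shape[0],481:481+b.shape[1]]=b[:,:319]
im[300:,481:]=cv2.resize(P["top"]["image"],(319,300))
cv2.imwrite("pics/c3.png",im)
E
```

```text
False 10.97 [0.5808 0.2316 0.0847] [-0.2  0.7 -0.8] [ 37.  29.  -9.  -0. -51.  46.] 0.005
True 12.02 [0.5712 0.131  0.0869] [-0.1 -0.2  0.6] [ 29.  25. -16.  -0. -48.  54.] 0.003
 15.48 [0.4146 0.2732 0.2998] [-0.2 -0.2  0.1] [ 52.   6. -10.   0. -74.  31.] 1.001
side upper [([0.57, 0.159, 0.035], 0.93)]
side lower [([0.429, 0.162, 0.023], 0.91)]
side left_flap [([0.569, 0.252, 0.091], 0.95)]
side right_flap [([0.554, 0.09, 0.084], 0.7)]
top upper [([0.571, 0.157, 0.039], 0.59)]
top lower [([0.427, 0.15, 0.02], 0.9), ([0.571, 0.155, 0.038], 0.21)]
top left_flap [([0.568, 0.245, 0.088], 0.75), ([0.673, 0.139, 0.134], 0.54)]
top right_flap [([0.549, 0.088, 0.096], 0.85), ([0.669, 0.142, 0.132], 0.63)]
upper [(0.58, np.int64(1346), array([222.14784547, 276.82095097]))]
lower [(0.94, np.int64(1396), array([321.45702006, 268.87965616])), (0.49, np.int64(8212), array([136.14649294, 295.75718461]))]
```

View pics/c3.png

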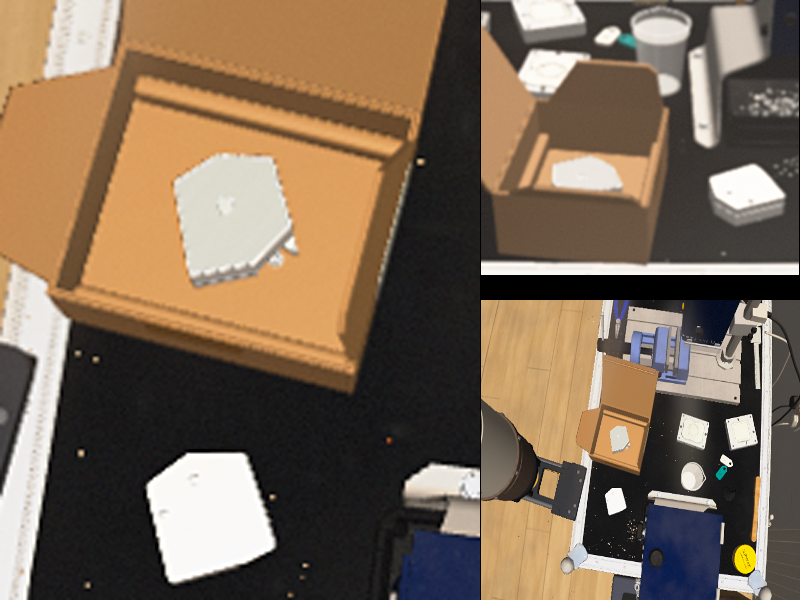

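The left flap is well back. The right flap stands only part way up, because the force stop tripped early. The upper half is at crop (235,215) with its lug at the lower right (288,248). I'll finish the right flap and take a closer crop.

```bash
python3 - <<'E'
from h import *
y=172.86
env.move_straight(W(-.03,0,.2),rate=.35); env.gripper_to(0.0)
env.move_straight(W(0,.01,.12),rate=.25)
env.move_straight(W(0,.005,.077),rate=.15)
h=env.move_straight(W(0,-.05,.082),rate=.08,force_limit=60); st(h)
h=env.move_straight(W(0,-.081,.086),rate=.08,force_limit=60); st(h)
env.move_straight(W(0,-.05,.10),rate=.2)
env.move_straight(W(-.02,0,.2),rate=.3)
env.gripper_to(1.0)
env.move_straight(W(-.17,.1,.3),rate=.35); st()
import pickle
P={c:env.grab_frame(c) for c in("side","top")}
T=np.mean([env.grab_frame("top")["image"].astype(float) for _ in range(3)],0).astype(np.uint8); P["top"]["image"]=T
pickle.dump({c:dict(P[c]) for c in P},open("p3.pkl","wb"))
im=np.zeros((600,800,3),np.uint8)
im[:400,:396]=cv2.resize(T[198:248,252:301],None,fx=8.08,fy=8,interpolation=cv2.INTER_CUBIC)[:,:396]
im[:400,400:796]=cv2.resize(T[297:347,244:293],None,fx=8.08,fy=8,interpolation=cv2.INTER_CUBIC)[:,:396]
b=cv2.resize(P["side"]["image"][175:335,240:425],(230,199)); im[401:,:230]=b
b=cv2.resize(T[150:290,190:360],(242,199)); im[401:,240:482]=b
cv2.imwrite("pics/c4.png",im)
E
```

```text
False 20.1 [0.5652 0.1033 0.082 ] [ 0.8  0.1 -0.2] [ 26.  25. -17.  -0. -47.  57.] 0.004
False 20.64 [0.5611 0.0719 0.0861] [-0.4  0.2 -0.4] [ 24.  24. -18.  -0. -47.  59.] 0.008
 23.74 [0.4146 0.2731 0.2997] [-0.4 -0.5  0. ] [ 52.   6. -10.   0. -74.  31.] 1.0
```

View pics/c4.png

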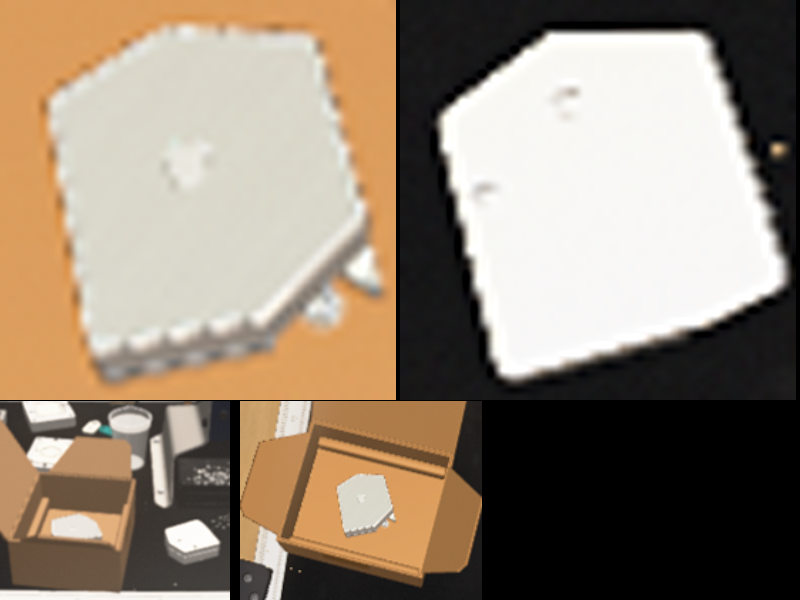

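Both flaps are folded back. The crops give upper top-face vertices near (50,100), (170,28), (318,40), (365,215), (258,322), (97,345). For the lower half they are (40,118), (150,32), (308,34), (388,285), (98,375), with its lug at the lower right. Before grasping I'll check the gripper's long direction and the clearance to the press.

```bash
cat > geo.py <<'E'
from h import *
import pickle
P=pickle.load(open("p3.pkl","rb")); p=P["top"]
u=lambda x,y:(252+x/8.08-.0,198+y/8.); l=lambda x,y:(244+x/8.08,297+y/8.)
U=np.array([atz(p,u(*q),.039)[:2] for q in[(50,100),(170,28),(318,40),(365,218),(260,326),(97,348)]])
L=np.array([atz(p,l(*q),.021)[:2] for q in[(40,118),(150,30),(308,34),(388,285),(388,285),(100,376)]])
if __name__=="__main__":
    an=lambda a,b:np.degrees(np.arctan2(*(b-a)[::-1]))
    for n,V in(("U",U),("L",L)):
        print(n,np.round(V,4).tolist()); print([round(np.linalg.norm(V[(i+1)%6]-V[i])*1000,1) for i in range(6)])
        d1,d2=V[5]-V[0],V[3]-V[2]; print("side angles",an(V[0],V[5]),an(V[2],V[3]))
    i=[0,1,2,5]; a,b=U[i],L[i]
    H=(a-a.mean(0)).T@(b-b.mean(0)); th=np.arctan2(H[0,1]-H[1,0],H[0,0]+H[1,1])
    R=np.array([[np.cos(th),-np.sin(th)],[np.sin(th),np.cos(th)]]); r=(a-a.mean(0))@R.T+b.mean(0)-b
    print("dyaw",np.degrees(th),"res mm",np.round(r*1000,1).tolist()); print("U in L",np.round((U-a.mean(0))@R.T+b.mean(0),4).tolist())
    for z in(.02,.1,.17): print(z,[np.round(atz(p,q,z)[:2],3).tolist() for q in[(337,305),(335,320),(472,333)]])
    print([np.round((lambda o,d:o+d*(y-o[1])/d[1])(*ray(P["side"],q)),3).tolist() for y in(.03,.06) for q in[(376,178),(405,178),(408,200),(383,220)]])
    im=np.zeros((600,800,3),np.uint8); im[:,:440]=cv2.resize(p["image"][230:480,0:183],(440,600)); im[:,441:]=cv2.resize(P["side"]["image"][30:300,340:502],(359,600)); cv2.imwrite("pics/g5.png",im)
E
python3 geo.py
```

```text
U [[0.5834, 0.1871], [0.5997, 0.1673], [0.6008, 0.1401], [0.5684, 0.1273], [0.5461, 0.1434], [0.5384, 0.172]]
[np.float64(25.6), np.float64(27.2), np.float64(34.8), np.float64(27.6), np.float64(29.6), np.float64(47.5)]
side angles -161.50095462491262 -158.29025132459776
L [[0.436, 0.1812], [0.4544, 0.1637], [0.4572, 0.1354], [0.414, 0.1152], [0.414, 0.1152], [0.3913, 0.164]]
[np.float64(25.4), np.float64(28.5), np.float64(47.7), np.float64(0.0), np.float64(53.8), np.float64(47.9)]
side angles -158.92163192056603 -154.94859400610926
dyaw 3.9469347933300467 res mm [[0.2, 0.5], [-0.6, -0.7], [-0.6, 0.7], [1.0, -0.4]]
U in L [[0.4362, 0.1817], [0.4538, 0.163], [0.4567, 0.136], [0.4253, 0.121], [0.4019, 0.1355], [0.3923, 0.1635]]
0.02 [[0.462, 0.055], [0.44, 0.056], [0.445, -0.145]]
0.1 [[0.453, 0.058], [0.433, 0.058], [0.438, -0.125]]
0.17 [[0.446, 0.059], [0.428, 0.06], [0.432, -0.108]]
[[0.452, 0.03, 0.144], [0.404, 0.03, 0.145], [0.396, 0.03, 0.104], [0.436, 0.03, 0.064], [0.454, 0.06, 0.159], [0.409, 0.06, 0.159], [0.401, 0.06, 0.12], [0.439, 0.06, 0.082]]
```

View pics/g5.png

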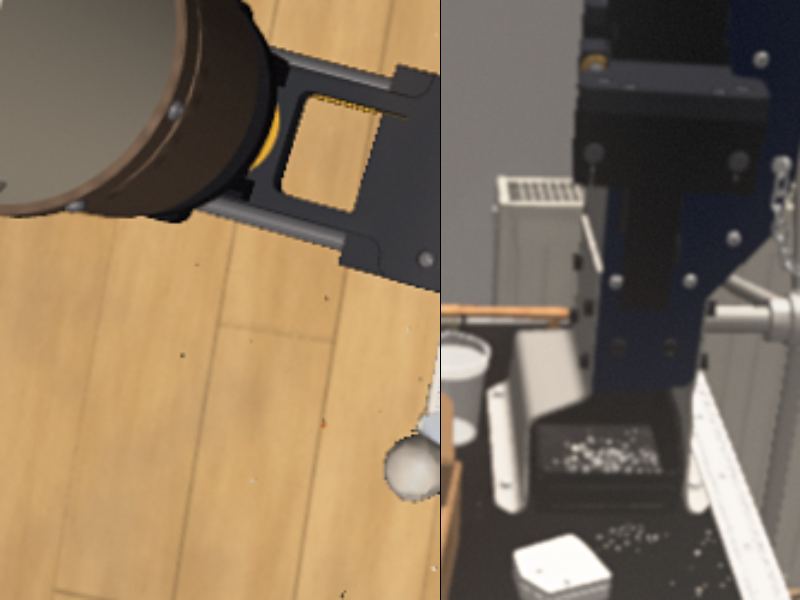

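Measured: upper mid about (0.572, 0.156) with jaw direction 110°, and lower mid about (0.427, 0.150) with jaw direction 113°. The sides come out 51 mm apart, which matches the given size. Clearances to the flaps and the press hood are tight, so I'll use force limits.

```bash
cat >> h.py <<'E'
UM=np.array([.5721,.1563]); LM=np.array([.4274,.1501]); UYAW=200.1; LYAW=203.3
E
python3 - <<'E'
from h import *
env.goto([*UM,.18],[-90,0,UYAW]); st()
env.move_straight([*UM,.06],rate=.2,force_limit=20)
h=env.move_straight([*UM,.019],rate=.06,force_limit=15); st(h)
s=env.read_state()["position"][2]
if s<.023:
    env.gripper_to(0.0,35); st("grip")
    env.move_straight([*UM,.135],rate=.12); st("lift")
E
```

```text
24.91 [0.5724 0.1563 0.1803] [-0.3 -0.8 -0.1] [ 31.  21.  -8.   0. -61.  79.] 0.999
False 26.49 [0.5723 0.1564 0.019 ] [0.3 0.9 0.3] [ 31.  31. -18.   0. -41.  79.] 0.999
grip 27.18 [0.5721 0.1564 0.0191] [ 0.2 -0.  -0.1] [ 31.  31. -18.  -0. -41.  79.] 0.6
lift 28.3 [0.5714 0.156  0.1339] [ 0.4 -0.  -2.6] [ 31.  23. -11.  -0. -56.  79.] 0.603
```

```bash
python3 - <<'E'
from h import *
h=env.move_straight([*LM,.13],[-90,0,LYAW],rate=.15,force_limit=12); st(h)
if not h:
    h=env.move_straight([*LM,.045],rate=.06,force_limit=8); st(h)
import pickle
P={c:env.grab_frame(c) for c in("side","top")}
im=np.zeros((600,800,3),np.uint8)
im[:,:400]=cv2.resize(P["side"]["image"][150:330,340:460],(400,600)); im[:,400:]=cv2.resize(P["top"]["image"][220:400,200:380],(400,400+200)); cv2.imwrite("pics/q6.png",im)
E
```

```text
False 29.42 [0.4282 0.1505 0.1302] [ 0.6 -0.9 -2.4] [ 40.  11. -30.   0. -49.  73.] 0.602
False 30.98 [0.4276 0.1503 0.0453] [-0.8 -0.6 -2.4] [ 40.  19. -36.   0. -35.  73.] 0.606
```

View pics/q6.png

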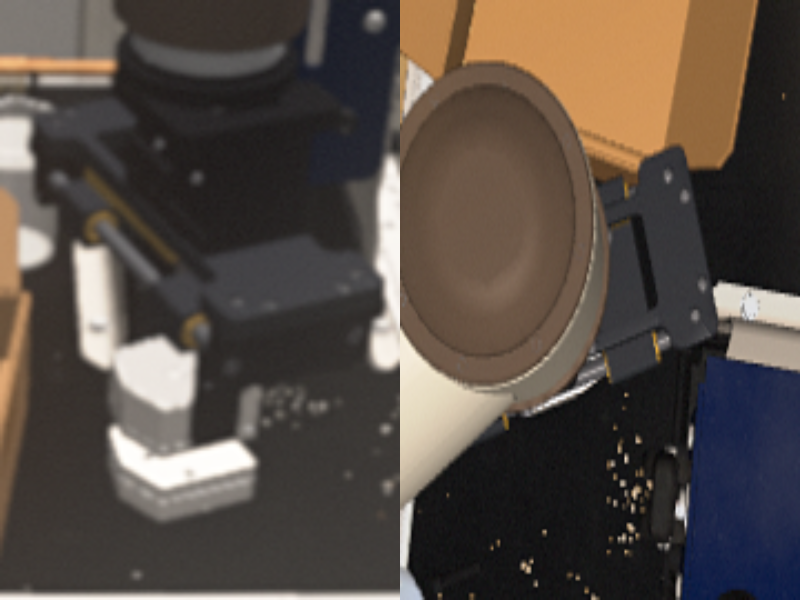

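The body just clears the press hood: the gripper corner is at (715,330) and the hood at (715,290). The upper half hangs over the lower. I'll set it down.

```bash
python3 - <<'E'
from h import *
h=env.move_straight([*LM,.0285],rate=.03,force_limit=5); st(h)
z=env.read_state()["position"][2]
if z<.034:
    p=env.read_state()["position"]
    env.gripper_to(0.8); st("open")
    env.move_straight([*LM,.13],rate=.15,force_limit=15); st()
    env.goto([*(LM+[.03,.2]),.25],[-90,0,LYAW]); st()
    import pickle
    P={c:env.grab_frame(c) for c in("side","top")}
    T=P["top"]["image"]; pickle.dump({c:dict(P[c]) for c in P},open("p4.pkl","wb"))
    for c in P:
        for n in("upper","lower","upper_lug","lower_lug","beaker","clover"): print(c,n,[(np.round(d["xyz"],3).tolist(),round(d["score"],2)) for d in env.search_frame(P[c],n)[:1]])
    im=np.zeros((600,800,3),np.uint8)
    im[:400,:396]=cv2.resize(T[297:347,244:293],None,fx=8.08,fy=8,interpolation=cv2.INTER_CUBIC)[:,:396]
    im[:400,400:]=cv2.resize(P["side"]["image"][262:312,370:420],(400,400),interpolation=cv2.INTER_CUBIC)
    im[401:,:300]=cv2.resize(T[100:360,180:500],(300,199)); cv2.imwrite("pics/r7.png",im)
E
```

```text
True 31.58 [0.4272 0.15   0.03  ] [-0.4 -0.3  4.1] [ 40.  20. -37.   0. -33.  73.] 0.602
open 32.23 [0.4264 0.1494 0.0295] [0.6 0.3 0.1] [ 40.  20. -37.  -0. -33.  73.] 0.8
 33.04 [0.4267 0.1497 0.1292] [-0.1 -0.1 -0.4] [ 40.  11. -30.  -0. -49.  73.] 0.796
 33.98 [0.4567 0.3489 0.2483] [ 0.3  0.5 -1.4] [ 54.  16.  -4.  -0. -70.  60.] 0.803
side upper [([0.429, 0.167, 0.046], 0.81)]
side lower [([0.429, 0.175, 0.011], 0.84)]
side upper_lug [([0.424, 0.167, 0.047], 0.69)]
side lower_lug [([0.428, 0.173, 0.013], 0.92)]
side beaker [([0.494, -0.044, 0.074], 0.97)]
side clover [([0.629, -0.062, 0.019], 0.84)]
top upper [([0.432, 0.15, 0.048], 0.97)]
top lower [([0.409, 0.129, 0.021], 0.6)]
top upper_lug [([0.426, 0.152, 0.052], 0.93)]
top lower_lug [([0.405, 0.129, 0.021], 0.47)]
top beaker [([0.501, -0.063, 0.067], 0.82)]
top clover [([0.62, -0.059, 0.018], 0.91)]
```

View pics/r7.png

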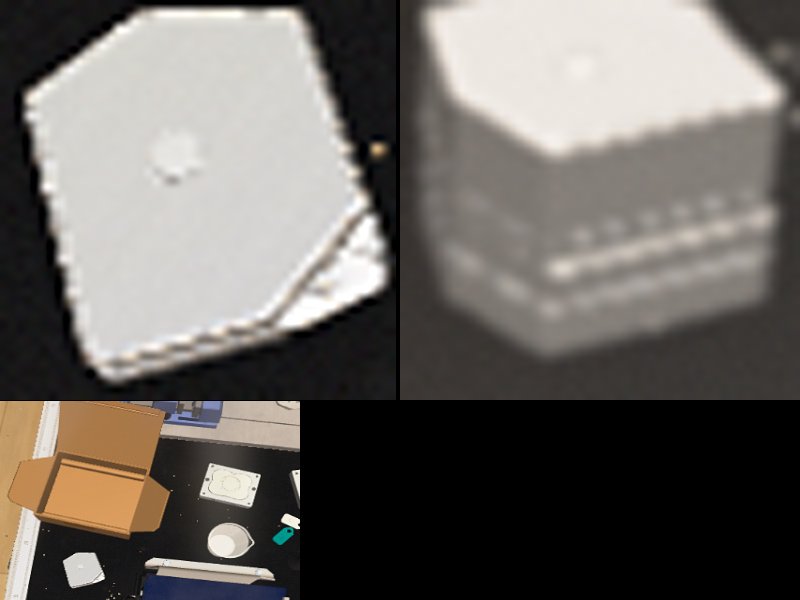

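The upper half sits on the lower with lug over lug, at lower right (385,270). I'll check it numerically.

```bash
python3 - <<'E'
from geo import *
p=pickle.load(open("p4.pkl","rb"))["top"]
V=np.array([atz(p,l(*q),.050)[:2] for q in[(25,95),(142,10),(298,12),(368,207),(268,322),(92,360)]])
i=[0,1,2,5]
print(np.round((V-L)[i]*1000,1))
a,b=U[i],V[i];H=(a-a.mean(0)).T@(b-b.mean(0)); print(np.degrees(np.arctan2(H[0,1]-H[1,0],H[0,0]+H[1,1])), (V-L)[i].mean(0)*1000)
print("lower lug corner now",np.round(atz(p,l(388,285),.021),4), L[3])
E
```

```text
[[ 1.5 -0.1]
 [ 0.5 -0.9]
 [ 0.8  0.4]
 [ 1.8 -1. ]]
4.219249836356037 [ 1.14270778 -0.3896317 ]
lower lug corner now [0.414  0.1152 0.021 ] [0.41400021 0.11515515]
```

Everything agrees to within about 2 mm, and the lower half's lug corner hasn't moved. I'm handing the job in.

```bash
python3 -c "
from h import *
st(); env.close_job()"
```

```text
34.67 [0.4574 0.3501 0.25  ] [-0.5  0.2  0.2] [ 54.  16.  -4.  -0. -70.  60.] 0.801
the job is handed in; nothing more can be done
```

I handed the job in at 34.7 s of the 58 s allowed. The upper half is on the lower half with the bolt lugs aligned, and the gripper is open and clear of everything. `close_job` gives no verdict, so this rests on my own checks.

- **Lid and flaps:** I swung the lid to about 2.1 rad, then pushed both dust flaps well past upright. The right flap needed a second push, because the force limit stopped the first one early. All three still looked folded back in the last picture, though I did not measure their final angles.
- **Lift and placing:** The jaws closed to 52 mm, against 51 mm given. I lowered the upper half until it touched at the expected height, at about 5 N, and then released it.
- **Fit:** The upper half's outline lies about 1 mm from the lower half's on average, with 2 mm at the worst corner.
- **Rotation:** The upper half turned about 4.2° from carton to placing, against the 3 to 4° I had measured it needed.
- **Lower half:** Its lug corner shows no measurable shift.
- **Bystanders:** The network's positions for the beaker and the rectangular mould half were within about 1 cm of its first readings, mostly a few millimetres, and neither looked disturbed. The gripper body passed close to the press hood without touching it.

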